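Set the back stop of the biscuit cutter

TASK

Set up the biscuit cutter for the piece now waiting on its infeed plate: the pointer of the back stop must stand at the rider nearer the knife for the narrow humped log, or at the rider farther from the knife for the broad flat slab. First click the big outer knob round to the last click short of that rider (pointer still on its knife side) and let it settle, then bring the pointer exactly opposite the rider's tip with the small inner knob. Move the stop only by its knobs, leave the log and the slab where they lie, and let go at the end.

Things in the scene. Friction and masses are not known exactly. Their poses are not given: they have to be found in the camera images.
- cutter: Biscuit cutter, fixed, base 280 (x) x 520 (y) mm. Origin at table height under its middle; x away from the robot, y left, z up. From +y to -y: white infeed plate (top 38 mm high), knife locked down along x at y +30 (102 mm high, black handle to the robot), bed with the back stop. Knobs on a grey 80 x 80 mm tower (top at 50 mm), axis at x -95, y -150. Scale rail on the far edge, a tick every 10 mm.
- outer_grip (a point): On the knobs' upright axis, at the height (84 mm) to grip the outer knob: a black knurled cylinder, diameter 58 mm, from 64 to 96 mm high, on a thin neck (14 mm free between it and the tower's top). Gripped from above across its diameter, the fingers straddling the inner knob. z is up.
- inner_grip (a point): On the same axis, at the height (119 mm) to grip the inner knob: an aluminium knurled cylinder, diameter 32 mm, from 102 to 130 mm high, sitting above the outer knob. The outer knob's top face is at 96 mm.
- outer (a joint): Angle of the outer (coarse) knob, rad, clockwise from above positive, -0.1 to 3.3. It clicks at every multiple of 0.4 rad from 0 to 3.2 (about 0.1 N m to leave a click; let go, it snaps to within 0.05 of the nearest). It carries the back stop 25 mm per rad, so 10 mm per click, to the right (-y of the cutter) when turned clockwise.
- inner (a joint): Angle of the inner (fine) knob, rad, clockwise from above positive, 0 to 2.2 with hard ends; stays where it is left (friction 0.03 N m). It carries the back stop 5 mm per rad to the right (-y of the cutter) when turned clockwise, added to what the outer knob gives. At the start it is within 0.3 rad of 0. The two knobs turn independently.
- stop: The back stop: a steel plate across the bed (135 mm along x, 14 mm thick, top at 67 mm) with an arm to the rack at the front. It slides along the cutter's y, driven only by the knobs. Not to be pushed by hand.
- pointer_tip (a point): Tip of the dark pointer at the far end of the back stop, over the edge of the scale rail, pointing in +x of the cutter, 53 mm high.
- rider_near_tip (a point): Tip of the pointed index rider (steel clamp block 20 mm wide with a dark arrow point and a black thumbscrew at its back, on the scale rail) nearer the knife, for the log. It points in -x of the cutter, 53 mm high. The pointer is exactly opposite when both have the same y in the cutter's frame (2.5 mm remain between the tips along x).
- rider_far_tip (a point): Tip of the like rider farther from the knife (about 60 mm farther), for the slab.
- infeed (a point): Middle of the infeed plate's top, on the cutter: one of the two baked pieces lies over it, its middle within 30 mm.
- slab_mid (a point): Middle of the broad flat baked slab, 130 (x) x 180 (y) x 16 mm, loose. It lies either on the infeed plate or on the wire cooling rack to the right of the cutter.
- log_mid (a point): Middle of the narrow humped baked log, 66 (x) x 180 (y) x 34 mm, loose. It lies where the slab does not.
There are look-alikes about, which are no part of the job. What is shaped like the part that bears slab_mid but green is not meant. Leave any red look-alike of the part that bears log_mid alone.

How it is judged:
By the outcome, as a careful person would: the job done as asked, in the order asked, and still so for the second after the job is handed in, with the robot touching nothing.
It also fails if it takes over 67 s, if anything falls off the work surface, if the arm or the gripper's body presses on something with over 40 N, if the wrist force passes 120 N, or if a joint passes its speed limit or range.

ROBOT

A 7-joint arm with a two-finger parallel gripper is mounted at the origin on the work surface. World frame = base frame: x ahead of the robot, y to its left, z up, the work surface at z = 0. Lengths are in m, angles in rad, forces in N, time in s.
With the tool pointing down it reaches from about 0.4 to 0.85 m from the base axis. Payload 4.5 kg.
Tool frame: the origin (TCP) lies at the very end of the fingers, on their centre line; the grasp point (between the pads) lies 19 mm behind it; z points along the fingers, x is the direction in which the jaws open and shut, and the axes are right-handed (so a half turn about z gives the same grasp; the last joint's range is limited). The gripper opens to 85 mm and grips with 20 to 120 N. Pads are 22 mm wide; open, the fingers measure 114 mm over their backs; the gripper's body (76 mm by 85 mm) begins 54 mm behind the grasp point. The pads swing forward as they close: fully open they stand 13 mm farther back than shut.
Start: joints at [-1.299, 0.689, -0.195, 1.565, 0.157, 0.902, -0.215], TCP at [0.147, 0.607, 0.231] pointing down, gripper open.
Joint ranges: [-3.01, 3.01], [-0.46, 2.08], [-1.47, 1.51], [0.13, 2.56], [-1, 4.14], [0.04, 2.09], [-2.66, 2.66]. Speed limits (rad/s): [2.57, 2.57, 3.14, 3.14, 3.14, 3.14, 3.14].

INTERFACE

Orientations are given as a 3x3 rotation matrix whose columns are the frame's x, y, z axes.
In Python, from plant import ctrl gives the robot as it stands. The module is installed in compiled form; this text tells all that it offers.
- The arm moves only by the tool arm_command, never from a script. Its argument "commands" is one flat list of numbers, 7 for each row, row after row: the shift along the tool's x, y, z in m, then the turn, a rotation vector about the tool's x, y, z in degrees, then the closure, from 0 (fully open) to 1 (shut). A call has 1 to 8 rows; each row is the pose to reach, as a shift and turn from the pose measured when the call began, along the tool's axes at that moment; what a row does not reach only later rows make up. A row lasts 1/10 s, in which the tool goes at most 50 mm and 8.59 degrees, less where a joint would pass 70% of its speed; a pose out of reach is approached as far as the arm can. A call with a gripper value outside its range is refused whole. The fingers move at their own pace and stop on an object; "squeeze" is the grip in N (left out, the last holds). Time passes only in rows, so rows that repeat a pose let the fingers close. It gives the time, the measured TCP pose, the force and the opening at its end, in the units of the state.
- ctrl.state(): the state, without advancing time (a new reading comes with each control period).
- ctrl.get_image(name): name is "scene" or "top"; returns a dict with "image" (400x640x3 uint8, red, green, blue), "K" (3x3 intrinsics, pixels), "extrinsics" (4x4, takes a point from camera to world coordinates). Camera axes: x right, y up, looking along -z (the intrinsics and any distortion apply to the point x, -y, -z); pixel columns grow to the right and rows downward; lengths in m; the calibration is good to about 2 mm. A picture is of the moment at which its call begins. There is no depth.
- ctrl.finish_job(): hands the job in, once; it reports no verdict.
The state is a dict: "time": time; "joint_pos": joint angles; "qd": joint speeds; "joint_efforts": joint torques, N m; "eef_pos": TCP position; "eef_rot": TCP orientation; "contact_force": force on the tool from outside, world axes, zero at the start; "ft_torque": the same for the moment, N m; "finger_gap": finger opening in m.
Only numpy, scipy, OpenCV 4.12 (cv2) and the standard library are available. Lean on these libraries where they do the work, as an engineer would, in place of code of your own. Each camera call takes 0.05 s, during which the arm holds its last target. There are 200 camera calls.

## Working session

There is one attempt and no reset: what is moved stays moved. The work goes in short steps, Python scripts to look and compute and a tool call to move; the robot and the scene stay as the last step left them, time stands still between calls to the robot, and variables do not carry over. Pictures are saved under pics/ and viewed, about 8 in all and at most 12, crops included, and the job is handed in when it is done.

Besides the shell and the picture viewer there is one more tool, called as name(argument=value, ...) on one line, values as JSON. arm_command: Moves the arm, as the interface text tells. Its arguments: {"type":"object","properties":{"commands":{"type":"array"},"squeeze":{"type":"number"}},"required":["commands"]}

```bash
mkdir -p pics; cat > h.py <<'E'
import numpy as np, cv2
from plant import ctrl
def grab(n):
    d=ctrl.get_image(n); return d["image"],np.array(d["K"]),np.array(d["extrinsics"])
def ray(u,v,K,E):
    d=np.array([(u-K[0,2])/K[0,0],-(v-K[1,2])/K[1,1],-1.]); return E[:3,3],E[:3,:3]@d
def onplane(u,v,z,K,E):
    o,d=ray(u,v,K,E); return o+d*(z-o[2])/d[2]
def proj(p,K,E):
    c=E[:3,:3].T@(np.array(p)-E[:3,3]); return np.array([K[0,2]+K[0,0]*c[0]/-c[2],K[1,2]-K[1,1]*c[1]/-c[2]])
E
python3 - <<'E'
from h import *
s=ctrl.state(); print({k:np.round(v,3).tolist() for k,v in s.items()})
for n in("scene","top"):
    im,K,E=grab(n); cv2.imwrite(f"pics/{n}0.png",im[:,:,::-1]); print(n,K.tolist(),np.round(E,4).tolist())
    np.savez(f"{n}0.npz",im=im,K=K,E=E)
E
```

```text
{'time': 0.0, 'joint_pos': [-1.299, 0.69, -0.194, 1.566, 0.157, 0.902, -0.215], 'qd': [-0.001, -0.001, -0.0, -0.001, -0.001, 0.001, 0.0], 'joint_efforts': [-0.0, -53.961, -1.267, -15.854, 0.009, 0.01, -0.0], 'eef_pos': [0.147, 0.607, 0.23], 'eef_rot': [[0.235, 0.972, -0.0], [0.972, -0.235, -0.002], [-0.002, 0.0, -1.0]], 'contact_force': [0.728, 0.381, 0.472], 'ft_torque': [0.016, -0.028, 0.0], 'finger_gap': 0.086}
scene [[394.27730254873205, 0.0, 322.50946666918634], [0.0, 394.27730254873205, 195.5337367050592], [0.0, 0.0, 1.0]] [[0.1844, -0.7458, 0.6401, 1.1619], [0.9828, 0.1442, -0.1151, -0.1035], [-0.0065, 0.6504, 0.7596, 0.8692], [0.0, 0.0, 0.0, 1.0]]
top [[455.7603142943945, 0.0, 322.7448835152637], [0.0, 455.7603142943945, 201.69010195190137], [0.0, 0.0, 1.0]] [[0.0015, 0.9974, -0.0723, 0.4217], [-1.0, 0.0019, 0.0064, 0.0102], [0.0065, 0.0723, 0.9974, 1.5921], [0.0, 0.0, 0.0, 1.0]]
```

View pics/scene0.png

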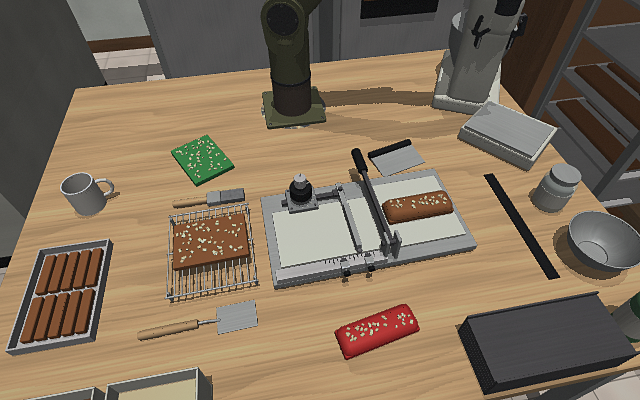

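View pics/top0.png

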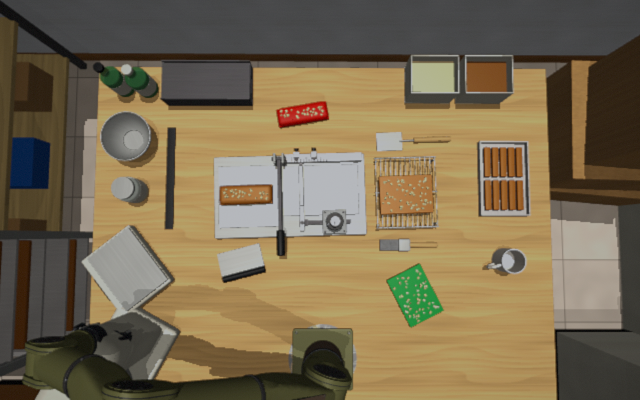

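The scene camera shows the brown humped log on the infeed plate (418,206), and the top camera shows it at (246,194). The brown slab is on the wire rack at scene (210,240). The look-alikes are the red log at scene (378,330) and the green slab at (202,160). So the near rider is the target. Its candidates are scene (370,267) / top (296,154), on the knife side, and the far rider at scene (345,270) / top (314,154). Next is one close crop to check this.

```bash
python3 - <<'E'
from h import *
a=np.load("scene0.npz")["im"];b=np.load("top0.npz")["im"]
A=cv2.resize(a[165:290,270:410],None,fx=5,fy=5,interpolation=cv2.INTER_CUBIC)[:,:,::-1]
B=cv2.resize(b[145:245,270:370],None,fx=5,fy=5,interpolation=cv2.INTER_CUBIC)[:,:,::-1]
cv2.imwrite("pics/a1.png",A[:600]);cv2.imwrite("pics/b1.png",B)
E
```

```text
(no output)
```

View pics/a1.png

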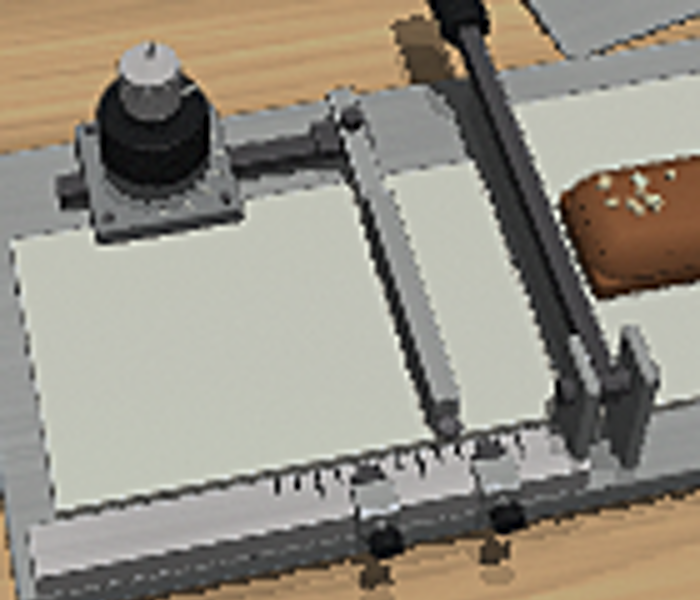

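View pics/b1.png

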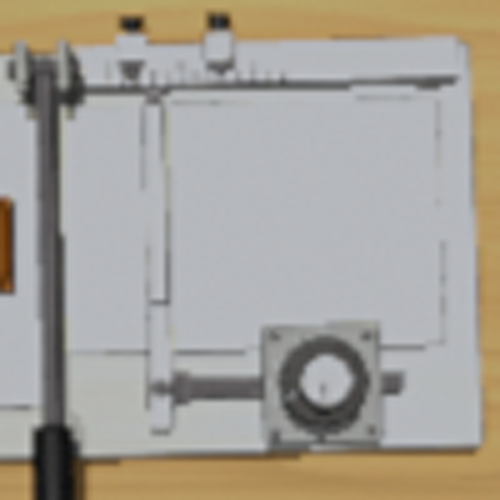

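The crops confirm it: there are two riders with dark tips, the near one on the knife side at top crop (131,75) and the far one at (219,72). The pointer is at (151,97), already about 13 mm past the near rider. The outer knob therefore has to go back (counter-clockwise) first. Next I measure the axis, the yaw and the tips.

```bash
python3 - <<'E'
from h import *
T=np.load("top0.npz");S=np.load("scene0.npz")
im=T["im"];K=T["K"];E=T["E"]
g=cv2.cvtColor(im,cv2.COLOR_RGB2GRAY)
# black outer knob in top
def blob(g,x0,x1,y0,y1,th,K,E,z):
    m=np.zeros_like(g);m[y0:y1,x0:x1]=(g[y0:y1,x0:x1]<th)*255
    c=max(cv2.findContours(m,cv2.RETR_EXTERNAL,cv2.CHAIN_APPROX_NONE)[0],key=cv2.contourArea)
    (x,y),r=cv2.minEnclosingCircle(c);M=cv2.moments(c)
    print("circle",x,y,r,"cent",M["m10"]/M["m00"],M["m01"]/M["m00"],"w",np.round(onplane(x,y,z,K,E),4)); return x,y
for th in(60,90,110): blob(g,322,350,208,234,th,K,E,.09)
# inner bright disc
m=np.zeros_like(g);sub=g[214:228,328:342];print(sub)
# scene knob
gs=cv2.cvtColor(S["im"],cv2.COLOR_RGB2GRAY)
sub=gs[172:206,284:320]
# yaw: base outline edges: dark rail edge in top
pts=[]
for u in range(300,360):
    col=g[158:168,u].astype(float); w=np.clip(150-col,0,None)
    if w.sum()>20: pts.append((u,158+(w*np.arange(10)).sum()/w.sum()))
pts=np.array(pts,np.float32);l=cv2.fitLine(pts,cv2.DIST_HUBER,0,.01,.01).ravel()
a=onplane(l[2],l[3],.045,K,E);b=onplane(l[2]+50*l[0],l[3]+50*l[1],.045,K,E)
d=a-b; print("n",len(pts),"yaw(rail)",np.degrees(np.arctan2(-d[0],d[1])),a)
# front edge of base: wood/grey by saturation
hsv=cv2.cvtColor(im,cv2.COLOR_RGB2HSV);sat=hsv[:,:,1]
for rng in(range(295,318),range(345,363),range(222,272)):
    pts=[]
    for u in rng:
        for v in range(225,250):
            if sat[v,u]<60<=sat[v+1,u]: pts.append((u,v+(60.-sat[v,u])/(float(sat[v+1,u])-sat[v,u])));break
    if len(pts)>5:
        l=cv2.fitLine(np.array(pts,np.float32),cv2.DIST_HUBER,0,.01,.01).ravel()
        a=onplane(l[2],l[3],.02,K,E);b=onplane(l[2]+50*l[0],l[3]+50*l[1],.02,K,E);d=a-b;print("front",len(pts),np.degrees(np.arctan(-d[0]/d[1])),a)
E
```

```text
Traceback (most recent call last):
ZeroDivisionError: float division by zero
```

```bash
python3 - <<'E'
from h import *
np.set_printoptions(linewidth=250)
T=np.load("top0.npz");S=np.load("scene0.npz")
im=T["im"];K=T["K"];E=T["E"]
g=cv2.cvtColor(im,cv2.COLOR_RGB2GRAY);gs=cv2.cvtColor(S["im"],cv2.COLOR_RGB2GRAY)
print(g[207:236,321:349]);
print(gs[172:208,284:322])
hsv=cv2.cvtColor(im,cv2.COLOR_RGB2HSV);sat=hsv[:,:,1].astype(float)
for rng in(range(295,318),range(345,362),range(222,270)):
    pts=[]
    for u in rng:
        for v in range(228,248):
            if sat[v,u]<60<=sat[v+1,u]: pts.append((u,v+(60.-sat[v,u])/(sat[v+1,u]-sat[v,u])));break
    print(len(pts))
    if len(pts)>5:
        l=cv2.fitLine(np.array(pts,np.float32),cv2.DIST_HUBER,0,.01,.01).ravel()
        a=onplane(l[2],l[3],.02,K,E);b=onplane(l[2]+50*l[0],l[3]+50*l[1],.02,K,E);d=a-b;print("front",np.degrees(np.arctan(-d[0]/d[1])),a)
E
```

```text
[[184 184 184 184 184 184 184 184 184 183 184 184 184 184 184 184 184 184 184 184 184 184 185 184 184 184 184 183]
 [184 184 184 185 184 184 185 184 184 184 185 185 184 184 183 183 184 183 183 184 183 183 184 183 183 184 184 184]
 [184 183 183 183 183 183 183 183 183 183 184 183 183 182 167 159 161 159 159 159 159 160 163 165 162 178 184 184]
 [183 162 150 148 142 144 146 147 153 155 157 158 160 160 151 147 148 149 151 152 152 151 153 155 149 176 184 184]
 [182 144 137 116 134 145 148 149 152 150 152 152 152 155 152 151 152 154 154 154 153 136 119 134 128 172 184 185]
 [183 139 132 111 108 143 154 156 156 142 148 137 113 106 105 111 128 147 154 157 154 117  99 126 121 171 185 185]
 [182 137 140 139 141 152 155 154 152 117  96  93  83  84  84  85  83  94 123 150 156 148 143 145 126 169 183 182]
 [167 128 146 153 153 156 150 135 110  90  77  77  78  77  77  75  72  71  81 116 148 157 155 150 122 129 134 137]
 [178 132 147 155 155 155 130  99  80  78  77  75  83  92  94  88  76  72  73  82 105 145 156 153 132 161 172 173]
 [182 135 146 156 156 153 110  83  80  78  77  88 136 168 173 157
[... 1918 characters left out ...]
7 115 115 114 114 115 103  93 109 112 110 108 104 109 110 110 110 108 116 166 183 184]
 [184 182 140 105 101 102 101 100  99 100 105 144 154 145 141 136 133 128 119 112 110 107 105 101 101 122 129 127]
 [121 121  97  83  85  86  85  85  85  98 102 118 123 119 117 114 112 111 107 105 103 102 102  99  99  99  98  97]]
[[159 161 162 ... 161 163 162]
 [168 169 172 ... 158 158 157]
 [161 160 159 ... 153 158 161]
 ...
 [ 36  46  43 ... 210 202 199]
 [ 53  54  52 ... 208 198 194]
 [132 132 165 ... 206 196 195]]
23
front 1.807958556574392 [0.41843697 0.05758299 0.02      ]
17
front 0.7537804177932945 [ 0.42291358 -0.10621391  0.02      ]
48
front 1.3946703170303008 [0.41196041 0.26603419 0.02      ]
```

```bash
python3 - <<'E'
from h import *
T=np.load("top0.npz");K=T["K"];E=T["E"];g=cv2.cvtColor(T["im"],cv2.COLOR_RGB2GRAY)
def cen(m,x0,y0,hull=True):
    c=max(cv2.findContours(cv2.resize(m,None,fx=8,fy=8,interpolation=cv2.INTER_CUBIC),cv2.RETR_EXTERNAL,cv2.CHAIN_APPROX_NONE)[0],key=cv2.contourArea)
    c=cv2.convexHull(c);M=cv2.moments(c);a=M["m00"]
    return (M["m10"]/a+.5)/8-.5+x0,(M["m01"]/a+.5)/8-.5+y0,2*np.sqrt(a/np.pi)/8
big=cv2.resize(g[214:229,328:343],None,fx=8,fy=8,interpolation=cv2.INTER_CUBIC)
def cc(x0,x1,y0,y1,f):
    b=cv2.resize(g[y0:y1,x0:x1],None,fx=8,fy=8,interpolation=cv2.INTER_CUBIC)
    c=max(cv2.findContours(f(b).astype(np.uint8)*255,cv2.RETR_EXTERNAL,cv2.CHAIN_APPROX_NONE)[0],key=cv2.contourArea)
    M=cv2.moments(cv2.convexHull(c));a=M["m00"];return (M["m10"]/a+.5)/8-.5+x0,(M["m01"]/a+.5)/8-.5+y0,2*np.sqrt(a/np.pi)/8
i=cc(327,343,213,228,lambda b:b>130);o=cc(324,345,210,233,lambda b:b<115)
for n,c,z in(("inner",i,.13),("outer",o,.096)):
    p=onplane(c[0],c[1],z,K,E);print(n,np.round(c,2),np.round(p,4),"diam",c[2]*(1.59-z)/455.8)
print("expected px of same axis:",proj([*onplane(i[0],i[1],.13,K,E)[:2],.096],K,E))
S=np.load("scene0.npz");p=onplane(i[0],i[1],.13,K,E)
for z in(.13,.096,.05):print(z,proj([p[0],p[1],z],S["K"],S["E"]))
E
```

```text
inner [334.85 220.54   9.94] [ 0.4671 -0.038   0.13  ] diam 0.03184289502704913
outer [334.28 221.86  19.1 ] [ 0.4639 -0.0373  0.096 ] diam 0.06259595551617904
expected px of same axis: [334.50678591 220.86266239]
0.13 [299.55674022 177.33439787]
0.096 [300.21050085 186.17288987]
0.05 [301.04498072 197.4546089 ]
```

```bash
python3 - <<'E'
from h import *
T=np.load("top0.npz");S=np.load("scene0.npz")
c,s=np.cos(np.radians(1.7)),np.sin(np.radians(1.7));R=np.array([[c,-s],[s,c]])
O=np.array([.467,-.038])-R@[-.095,-.15];print("origin",O)
A=cv2.resize(S["im"][240:272,335:385],None,fx=12,fy=12,interpolation=cv2.INTER_CUBIC)
B=cv2.resize(T["im"][148:168,288:322],None,fx=12,fy=12,interpolation=cv2.INTER_CUBIC)
W=np.zeros((A.shape[0]+B.shape[0]-40,600,3),np.uint8);W[:A.shape[0],:]=A;W[A.shape[0]:,:B.shape[1]]=B[:W.shape[0]-A.shape[0]]
cv2.imwrite("pics/tips.png",W[:,:,::-1]);print(W.shape,A.shape)
E
```

```text
origin [0.55750825 0.11475227]
(584, 600, 3) (384, 600, 3)
```

View pics/tips.png

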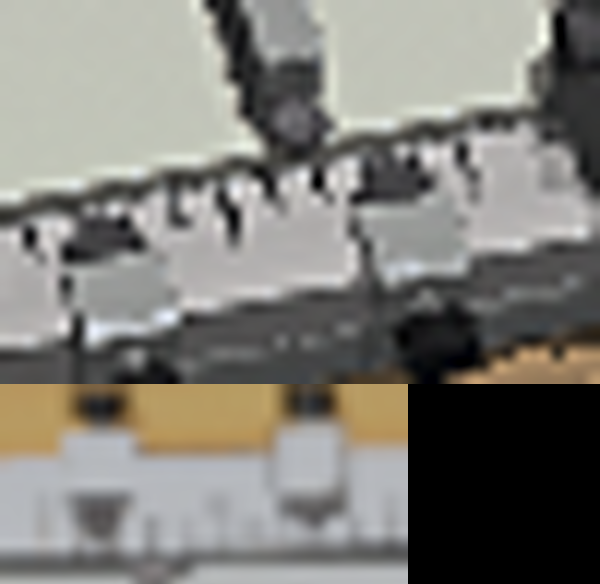

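The picture shows the near rider's arrow tip at top px (296.3,161) and the pointer tip at about (300.5,163.5), roughly 14 mm past the rider. Two clicks counter-clockwise (−45.8°) should leave it about 6 mm short, to be closed by about +1.2 rad on the inner knob.

The knob axis is at about (0.467, −0.038). I move by way of a safe point.

arm_command(commands=[-0.21,0.311,0,0,0,0,0,-0.21,0.311,0,0,0,0,0,-0.21,0.311,0,0,0,0,0,-0.21,0.311,0,0,0,0,0,-0.21,0.311,0,0,0,0,0,-0.21,0.311,0,0,0,0,0,-0.21,0.311,0,0,0,0,0,-0.21,0.311,0,0,0,0,0], squeeze=40)

```text
time: 0.9
eef_pos: [0.4031, 0.3245, 0.2305]
eef_rot: [[0.242, 0.97, 0.001], [0.97, -0.242, -0.005], [-0.005, 0.002, -1.0]]
contact_force: [-0.5, 0.3, 0.1]
finger_gap: 0.0854
```

```bash
cat >> h.py <<'E'
def go(x,y,z):
    s=ctrl.state();R=np.array(s["eef_rot"]);p=np.array(s["eef_pos"])
    print("t",round(s["time"],2),"p",np.round(p,4),"xang",round(np.degrees(np.arctan2(R[1,0],R[0,0])),2),"tilt",np.round(R[:,2],4),"gap",round(float(s["finger_gap"]),4),"F",np.round(s["contact_force"],1),"Tz",np.round(s["ft_torque"],3),"j7",round(s["joint_pos"][6],3))
    print("shift tool",np.round(R.T@(np.array([x,y,z])-p),4))
E
python3 -c "from h import *;go(.467,-.038,.17)"
```

```text
t 0.9 p [0.4031 0.3245 0.2305] xang 76.02 tilt [ 5.e-04 -5.e-03 -1.e+00] gap 0.0854 F [-0.5  0.3  0.1] Tz [0.02  0.054 0.031] j7 0.359
shift tool [-0.336   0.1495  0.0624]
```

arm_command(commands=[-0.336,0.1495,0.03,0,0,0,0,-0.336,0.1495,0.03,0,0,0,0,-0.336,0.1495,0.03,0,0,0,0,-0.336,0.1495,0.03,0,0,0,0,-0.336,0.1495,0.03,0,0,0,0,-0.336,0.1495,0.03,0,0,0,0,-0.336,0.1495,0.03,0,0,0,0,-0.336,0.1495,0.03,0,0,0,0])

```text
time: 1.7
eef_pos: [0.4666, -0.0432, 0.2018]
eef_rot: [[0.248, 0.969, -0.001], [0.969, -0.248, -0.008], [-0.008, 0.001, -1.0]]
contact_force: [-0.0, 0.3, 0.3]
finger_gap: 0.0853
```

arm_command(commands=[0,0,0,0,0,0,0,0,0,0,0,0,0,0])

```text
time: 1.9
eef_pos: [0.4662, -0.0436, 0.2015]
eef_rot: [[0.25, 0.968, -0.002], [0.968, -0.25, -0.007], [-0.008, 0.0, -1.0]]
contact_force: [-0.4, 0.3, 0.2]
finger_gap: 0.0851
```

```bash
python3 - <<'E'
from h import *
go(.467,-.038,.065)
im,K,E=grab("scene");im2,K2,E2=grab("top")
s=ctrl.state();p=np.array(s["eef_pos"]);print(proj(p,K,E),proj(p,K2,E2))
A=cv2.resize(im[100:280,250:400],None,fx=3,fy=3,interpolation=cv2.INTER_CUBIC)
B=cv2.resize(im2[140:320,270:380],None,fx=3,fy=3,interpolation=cv2.INTER_CUBIC)
cv2.imwrite("pics/c.png",np.hstack([A,B])[:,:,::-1])
E
```

```text
t 1.9 p [ 0.4662 -0.0436  0.2015] xang 75.54 tilt [-0.0017 -0.0073 -1.    ] gap 0.0851 F [-0.4  0.3  0.2] Tz [ 0.03  -0.036  0.015] j7 1.02
shift tool [ 0.0066 -0.0006  0.1365]
[296.68240268 157.08230986] [336.70134733 220.0416825 ]
```

View pics/c.png

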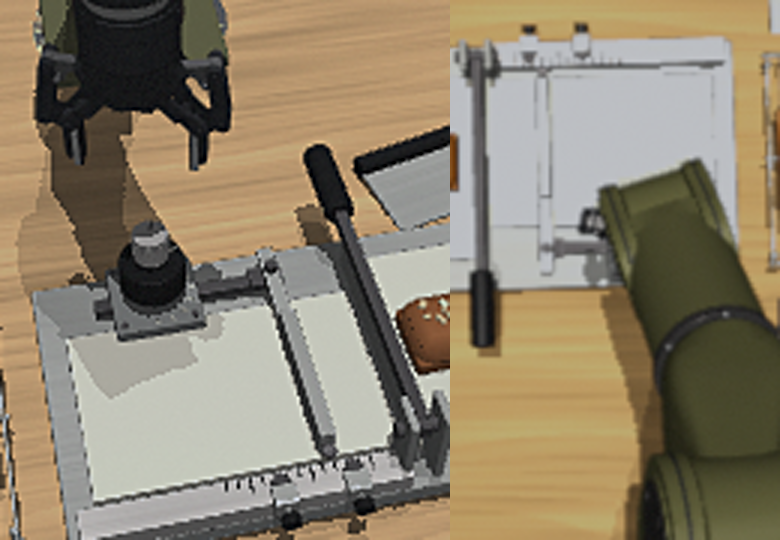

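The gripper is above the tower. The stop and both riders are clear in both views: pointer at scene (360,250), near rider at (369,256). Now I descend onto the outer knob.

arm_command(commands=[0.0066,-0.0006,0.04,0,0.43,0,0,0.0066,-0.0006,0.08,0,0.43,0,0,0.0066,-0.0006,0.11,0,0.43,0,0,0.0066,-0.0006,0.125,0,0.43,0,0,0.0066,-0.0006,0.135,0,0.43,0,0,0.0066,-0.0006,0.1365,0,0.43,0,0,0.0066,-0.0006,0.1365,0,0.43,0,0])

```text
time: 2.7
eef_pos: [0.4677, -0.0348, 0.0657]
eef_rot: [[0.244, 0.97, 0.002], [0.97, -0.244, 0.001], [0.002, 0.001, -1.0]]
contact_force: [0.9, -0.0, 0.3]
finger_gap: 0.0853
```

```bash
python3 -c "from h import *;go(.467,-.038,.065)"
```

```text
t 2.7 p [ 0.4677 -0.0348  0.0657] xang 75.88 tilt [ 0.0015  0.0013 -1.    ] gap 0.0853 F [ 0.9 -0.   0.3] Tz [0.072 0.001 0.006] j7 0.905
shift tool [-0.0033  0.0001  0.0007]
```

arm_command(commands=[-0.003,0,0.0005,0,0,0,0,-0.003,0,0.0005,0,0,0,0.2,-0.003,0,0.0005,0,0,0,1,-0.003,0,0.0005,0,0,0,1,-0.003,0,0.0005,0,0,0,1,-0.003,0,0.0005,0,0,0,1,-0.003,0,0.0005,0,0,0,1])

```text
time: 3.4
eef_pos: [0.467, -0.0387, 0.0661]
eef_rot: [[0.245, 0.969, 0.002], [0.969, -0.245, 0.0], [0.001, 0.002, -1.0]]
contact_force: [-0.3, -2.6, 7.5]
finger_gap: 0.0572
```

```bash
python3 -c "from h import *;go(.467,-.038,.065)"
```

```text
t 3.4 p [ 0.467  -0.0387  0.0661] xang 75.8 tilt [ 2.3e-03  1.0e-04 -1.0e+00] gap 0.0572 F [-0.3 -2.6  7.5] Tz [-0.252  0.184  0.009] j7 0.908
shift tool [ 0.0007 -0.0002  0.0011]
```

Gripped at a 57 mm gap. Now I turn counter-clockwise two clicks (−46°).

arm_command(commands=[0,0,0,0,0,-6,1,0,0,0,0,0,-13,1,0,0,0,0,0,-20,1,0,0,0,0,0,-27,1,0,0,0,0,0,-34,1,0,0,0,0,0,-41,1,0,0,0,0,0,-46,1,0,0,0,0,0,-46,1])

```text
time: 4.2
eef_pos: [0.467, -0.0385, 0.0662]
eef_rot: [[-0.527, 0.85, 0.003], [0.85, 0.527, 0.001], [-0.0, 0.003, -1.0]]
contact_force: [-0.4, 0.4, -0.2]
finger_gap: 0.0569
```

arm_command(commands=[0,0,0,0,0,0,1,0,0,0,0,0,0,1])

```text
time: 4.4
eef_pos: [0.4669, -0.0385, 0.0662]
eef_rot: [[-0.526, 0.85, 0.003], [0.85, 0.526, 0.001], [-0.0, 0.003, -1.0]]
contact_force: [0.7, 0.8, -2.1]
finger_gap: 0.0568
```

```bash
python3 - <<'E'
from h import *
go(.467,-.038,.065)
im,K,E=grab("scene");im2,K2,E2=grab("top")
A=cv2.resize(im[240:272,335:385],None,fx=12,fy=12,interpolation=cv2.INTER_CUBIC)
B=cv2.resize(im2[148:168,288:322],None,fx=12,fy=12,interpolation=cv2.INTER_CUBIC)
W=np.zeros((A.shape[0]+200,600,3),np.uint8);W[:A.shape[0],:]=A;W[A.shape[0]:,:B.shape[1]]=B[:200]
cv2.imwrite("pics/d.png",W[:,:,::-1])
E
```

```text
t 4.4 p [ 0.4669 -0.0385  0.0662] xang 121.74 tilt [ 0.0025  0.0011 -1.    ] gap 0.0568 F [ 0.7  0.8 -2.1] Tz [0.307 0.165 0.132] j7 1.354
shift tool [0.0004 0.0003 0.0012]
```

View pics/d.png

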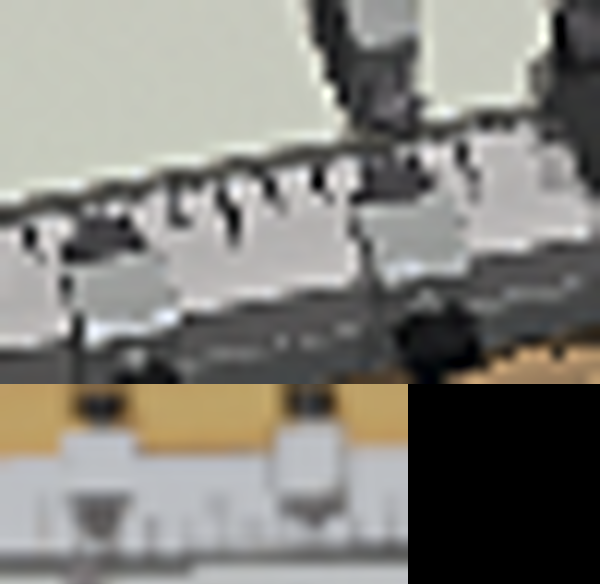

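The pointer is now at top px u≈294.7 against the rider at 296.3, about 5.6 mm on the knife side and less than one click. I let go, let it settle, then rise to the inner knob.

arm_command(commands=[0,0,0,0,0,0,0,0,0,0,0,0,0,0,0,0,0,0,0,0,0,0,0,0,0,0,0,0,0,0,0,0,0,0,0,0,0,0,0,0,0,0,0,0,0,0,0,0,0])

```text
time: 5.2
eef_pos: [0.4669, -0.0385, 0.0662]
eef_rot: [[-0.526, 0.85, 0.002], [0.85, 0.526, 0.001], [-0.001, 0.003, -1.0]]
contact_force: [-0.3, 0.2, 0.5]
finger_gap: 0.0856
```

arm_command(commands=[0,0,-0.015,0,0,0,0,0,0,-0.03,0,0,0,0,0,0,-0.037,0,0,0,0,0,0,-0.037,0,0,0,0,0,0,-0.037,0,0,0,0])

```text
time: 5.7
eef_pos: [0.4668, -0.0387, 0.103]
eef_rot: [[-0.526, 0.85, 0.002], [0.85, 0.526, 0.001], [-0.001, 0.002, -1.0]]
contact_force: [0.3, -0.3, 0.1]
finger_gap: 0.0855
```

```bash
cat >> h.py <<'E'
def meas(tag,n=3):
    """pointer/rider tips near the rail; saves frames, prints pointer centroid u in top rows below rail edge"""
    T=[grab("top") for _ in range(n)];S=[grab("scene") for _ in range(n)]
    t=np.mean([x[0] for x in T],0);s=np.mean([x[0] for x in S],0)
    np.savez(tag,t=t,s=s);return t,s
E
python3 - <<'E'
from h import *
np.set_printoptions(linewidth=220)
go(.467,-.0385,.1025)
t,s=meas("m1");g=t.mean(2).round().astype(int)
print("rows156-167 cols288-308");print(g[156:168,288:308])
g=s.mean(2).round().astype(int);print("scene rows 246-258 cols 358-374");print(g[246:260,358:376])
E
```

```text
t 5.7 p [ 0.4668 -0.0387  0.103 ] xang 121.75 tilt [ 2.4e-03  8.0e-04 -1.0e+00] gap 0.0855 F [ 0.3 -0.3  0.1] Tz [ 0.018  0.004 -0.053] j7 1.41
shift tool [0.0001 0.0003 0.0005]
rows156-167 cols288-308
[[193 193 193 192 193 191 191 192 192 192 191 193 193 193 192 193 193 192 191 192]
 [193 193 191 182 187 167 134 122 121 120 133 181 192 193 192 193 192 180 177 188]
 [193 192 191 177 187 175 124  94  92  97 147 185 190 192 193 191 191 177 171 187]
 [194 193 191 175 187 189 134  96  94 103 174 190 162 182 191 182 189 189 177 187]
 [194 194 192 176 188 194 165 123  98 127 184 193 162 184 193 179 188 192 179 186]
 [193 193 192 185 190 191 159 167 146 142 184 192 161 182 191 164 166 170 155 165]
 [124 121 120 117 120 127 123 127 105  97 120 124 105 118 124 106 114 119 114 120]
 [108 107 106 106 107 109 130 134 117 107 108 110 108 110 109 116 166 179 180 180]
 [181 181 181 182 179 134 110 113 141 163 178 181 182 182 181 182 188 190 191 191]
 [190 191 191 192 188 140 104 102 115 175 191 192 192 192 192 190 175 167 172 174]
 [189 189 189 188 171 176 182 179 141 179 193 192 192 192 192 192 18
[... 481 characters left out ...]
 78  89  83  75 112  48]
 [209 211 217 218 220 143 117  77  83  66  27  54 106  63 114 125 194 202]
 [132 101  77  84  82  76  59  62  59  69 157 136 214 196 199  31 192 184]
 [ 71  82  99  75 101 182 176  81 110  69 110  31 205 191 194  62 194 184]
 [182 197 214  18 199 194 203  46  69  71  72  64  95 144 195 153  86 189]
 [197 190 194   7 196 193 207  59  68  71  70  63  36 143 188 184 128 184]
 [138 188 190 191 108 200  42  37  59  64  77  88 171 173 160 183 126 179]
 [134 188 186 184 181 191 139 186 183 167 166 163 161 157 156 187 183 185]
 [179 179 178 178 178 186  97 159 160 158 158 158 158 157 154 136 183 183]
 [177 178 177 177 182 189  77 140 159 157 157 158 156 156 155 172 192 190]]
```

Still short of the rider, by an estimated 4–6 mm. I grip the inner knob now and turn part of the way (+0.9 rad), then measure again.

arm_command(commands=[0,0,0,0,0,0,0.3,0,0,0,0,0,0,1,0,0,0,0,0,0,1,0,0,0,0,0,0,1,0,0,0,0,0,0,1,0,0,0,0,0,0,1,0,0,0,0,0,0,1,0,0,0,0,0,0,1], squeeze=30)

```text
time: 6.8
eef_pos: [0.4668, -0.0387, 0.103]
eef_rot: [[-0.526, 0.85, 0.002], [0.85, 0.526, 0.001], [-0.001, 0.002, -1.0]]
contact_force: [0.6, -0.6, 4.4]
finger_gap: 0.0312
```

```bash
python3 -c "
from h import *
go(.467,-.0385,.1025);meas('m2',1)"
```

```text
t 6.8 p [ 0.4668 -0.0387  0.103 ] xang 121.76 tilt [ 2.1e-03  5.0e-04 -1.0e+00] gap 0.0312 F [ 0.6 -0.6  4.4] Tz [-0.241  0.002  0.032] j7 1.41
shift tool [0.0001 0.0003 0.0005]
```

arm_command(commands=[0,0,0,0,0,8,1,0,0,0,0,0,16,1,0,0,0,0,0,24,1,0,0,0,0,0,32,1,0,0,0,0,0,40,1,0,0,0,0,0,48,1,0,0,0,0,0,52,1,0,0,0,0,0,52,1])

```text
time: 7.7
eef_pos: [0.4667, -0.0387, 0.103]
eef_rot: [[0.346, 0.938, 0.002], [0.938, -0.346, 0.0], [0.001, 0.002, -1.0]]
contact_force: [-0.4, -0.7, 3.0]
finger_gap: 0.0312
```

arm_command(commands=[0,0,0,0,0,0,1,0,0,0,0,0,0,1])

```text
time: 7.9
eef_pos: [0.4667, -0.0388, 0.103]
eef_rot: [[0.345, 0.939, 0.002], [0.939, -0.345, 0.0], [0.001, 0.002, -1.0]]
contact_force: [-0.5, -1.3, 3.4]
finger_gap: 0.031
```

```bash
python3 - <<'E'
from h import *
np.set_printoptions(linewidth=220)
go(.467,-.0385,.1025)
t,s=meas("m3",2);g=t.mean(2).round().astype(int)
print(g[156:168,288:308])
A=cv2.resize(s[242:264,352:382].astype(np.uint8),None,fx=20,fy=16,interpolation=cv2.INTER_CUBIC)
B=cv2.resize(t[152:168,285:309].astype(np.uint8),(600,240),interpolation=cv2.INTER_CUBIC)
W=np.zeros((A.shape[0]+240,600,3),np.uint8);W[:A.shape[0]]=A;W[A.shape[0]:]=B
cv2.imwrite("pics/e.png",W[:,:,::-1]);print(W.shape)
E
```

```text
t 7.9 p [ 0.4667 -0.0388  0.103 ] xang 69.83 tilt [ 2.e-03  2.e-04 -1.e+00] gap 0.031 F [-0.5 -1.3  3.4] Tz [-0.251  0.027  0.044] j7 0.862
shift tool [0.0003 0.0001 0.0005]
[[190 190 190 190 191 188 189 190 190 190 189 190 191 191 190 190 190 190 189 190]
 [191 190 189 180 185 165 132 120 120 119 132 179 190 190 190 190 189 178 174 186]
 [190 191 189 176 185 173 123  92  90  94 145 183 188 190 190 190 189 176 169 185]
 [191 191 189 173 185 186 133  95  92 101 172 188 160 180 189 180 187 186 175 184]
 [192 192 191 174 186 192 163 121  96 126 182 191 159 181 191 177 185 190 176 184]
 [191 191 190 183 188 189 157 166 146 141 182 189 159 179 188 162 164 168 153 163]
 [121 120 119 115 118 119  99 122 113 100 118 123 104 117 122 103 112 117 112 119]
 [107 105 105 105 105 106 107 107 103  96 102 107 107 108 108 115 164 178 178 178]
 [179 179 179 179 180 179 156 116  98 104 154 176 179 180 179 180 186 188 189 189]
 [189 189 188 189 190 186 152 114 104 112 173 189 190 190 190 188 173 165 169 171]
 [187 187 186 187 186 170 175 180 180 179 186 191 191 190 190 190 185 183 185 185]
 [190 189 190 189 188 170 183 190 191 189 175 185 190 190 190 190 190 190 190 190]]
(592, 600, 3)
```

View pics/e.png

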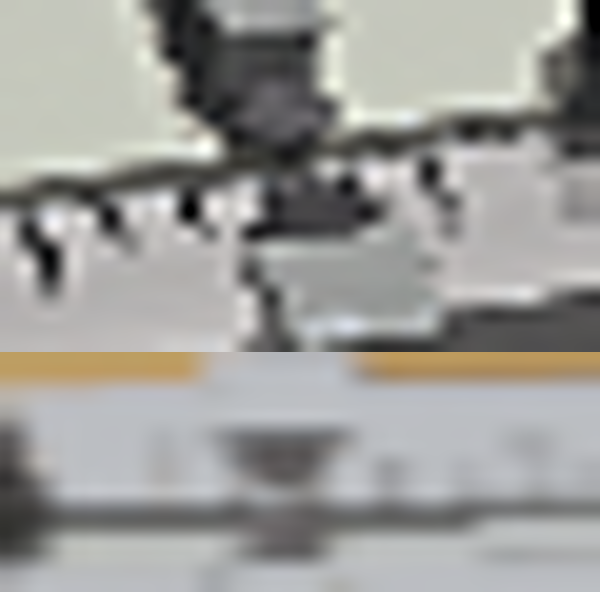

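The pointer now looks nearly opposite: in the top picture the rider arrow is centred at u≈295.8 and the pointer at u≈296.0, and in the scene picture the tips meet near (366,251). I refine with numbers, projecting the cutter's x direction.

```bash
cat >> h.py <<'E'
def cent(g,r,lo,hi,bg):
    w=np.clip(bg-6-g[r,lo:hi],0,None);return (w*np.arange(lo,hi)).sum()/w.sum()
E
python3 - <<'E'
from h import *
T0=np.load("top0.npz");K=T0["K"];E=T0["E"];S0=np.load("scene0.npz")
yaw=np.radians(1.7);ey=np.array([-np.sin(yaw),np.cos(yaw)])
def cy(u,v,z=.053): return 1000*(onplane(u,v,z,K,E)[:2]@ey)
F={"t0":T0["im"].astype(float),"m1":np.load("m1.npz")["t"],"m2":np.load("m2.npz")["t"],"m3":np.load("m3.npz")["t"]}
for n,t in F.items():
    g=t.mean(2);c={"t0":300,"m1":294,"m2":294,"m3":296}[n]
    print(n,"rider y",[round(cy(cent(g,r,293,300,190),r),2) for r in(157,158,159,160)],"pointer",[round(cy(cent(g,r,c-3,c+5,b),r),2) for r,b in((164,179),(165,188))])
# stop plate edges rows 170-185 at z=67: dark edge lines
for n in("m1","m3"):
    g=F[n].mean(2);print(n);print(g[168:190:3,288:304].round().astype(int))
# scene: rider arrow and pointer candidates on z=.053
p=onplane(295.8,158.5,.053,K,E)
for d in(-.03,-.02,-.01,0,.01): q=p+d*np.array([np.cos(yaw),np.sin(yaw),0]);print(d,proj(q,S0["K"],S0["E"]).round(2))
print(proj(p+[0,.005,0],S0["K"],S0["E"])-proj(p,S0["K"],S0["E"]))
E
```

```text
t0 rider y [np.float64(71.76), np.float64(72.11), np.float64(72.41), np.float64(72.21)] pointer [np.float64(57.02), np.float64(56.49)]
m1 rider y [np.float64(71.8), np.float64(72.16), np.float64(72.49), np.float64(72.29)] pointer [np.float64(76.89), np.float64(76.46)]
m2 rider y [np.float64(71.82), np.float64(72.17), np.float64(72.46), np.float64(72.3)] pointer [np.float64(76.97), np.float64(76.47)]
m3 rider y [np.float64(71.81), np.float64(72.15), np.float64(72.44), np.float64(72.3)] pointer [np.float64(71.71), np.float64(72.59)]
m1
[[192 192 193 191 160 182 193 191 149 179 193 193 192 192 192 192]
 [192 192 193 190 159 181 193 191 162 181 192 193 192 192 192 192]
 [192 192 192 191 175 186 193 192 165 158 185 193 192 192 192 192]
 [192 192 192 191 172 185 193 193 184 168 185 192 193 192 192 192]
 [192 192 193 191 170 185 192 193 190 171 185 192 192 192 192 192]
 [192 192 192 192 192 192 193 193 191 138 176 193 193 192 193 192]
 [192 192 192 192 192 192 192 193 191 137 176 193 192 192 193 192]
 [192 192 192 192 192 190 191 193 191 137 176 193 192 192 192 192]]
m3
[[190 190 190 191 190 186 189 190 190 189 169 183 190 190 190 190]
 [190 190 190 190 190 190 190 190 191 189 153 178 190 190 190 190]
 [190 190 190 190 190 190 188 190 191 189 151 178 190 190 190 190]
 [190 190 190 190 190 190 183 188 191 189 135 174 190 191 190 190]
 [190 190 190 190 190 190 180 187 191 188 134 174 190 190 190 190]
 [190 190 190 190 191 190 179 186 191 188 134 174 191 190 190 190]
 [190 190 190 190 190 189 167 182 192 189 134 170 189 190 190 190]
 [190 190 190 190 191 190 167 182 192 189 137 174 190 191 190 190]]
-0.03 [364.26 244.93]
-0.02 [365.41 248.29]
-0.01 [366.58 251.69]
0 [367.76 255.14]
0.01 [368.95 258.64]
[ 2.009623   -0.33499984]
```

```bash
python3 - <<'E'
from h import *
np.set_printoptions(linewidth=220)
s=np.load("m3.npz")["s"];s0=np.load("scene0.npz")["im"].astype(float)
print("cols 357-375 rows 240-258 m3");print(s.mean(2)[240:259,357:376].round().astype(int))
print("t0, cols 352-364");print(s0.mean(2)[242:256,350:366].round().astype(int))
E
```

```text
cols 357-375 rows 240-258 m3
[[208 186  36  43  42 168 156 154 152 158 141 200 195 195 195 194 194 194 195]
 [203 178  51  40  33 143 158 153 153 150 158 202 197 195 194 195 195 194 195]
 [199 212 106  40  39 128 170 157 158 154 149 205 198 196 195 195 195 195 194]
 [197 207 184  37  42  43 176 163 163 149 132 144 200 195 195 194 195 194 195]
 [196 203 179  52  46  42  79  66  62  62  48 212 199 196 194 195 194 195 194]
 [195 200 215  45  40  46  76  72  71  64  92 213 199 195 195 194 195 196 196]
 [195 198 209 186  37  53  76  66  63  60  91 214 200 195 195 196 195 195 196]
 [195 197 204 181  52  54  68  74 100  87  94 218 202 197 196 196 196 197 198]
 [196 196 201 174  43  54  33  78 101  88  78  91 209 200 198 200 203 208 214]
 [196 196 198 207 181  50  54  96  89  99 107 101 221 216 215 221 156 112  71]
 [196 197 200 204 172 188  40  46  76  82  52 124 118  71  82  82  73 112  47]
 [203 206 210 216 220 230  80  64  49  26  56  86  67  99  61 113 125 192 200]
 [178 131 101  77  87  88  63  66  66  54  98 198 131 210 194 197  29 192 183]
 [ 77  71  81  98  75  82 119 180  81 109  6
[... 686 characters left out ...]
  58  56  88 204 193 190 191]
 [192 192 198 170  45  39  50  73  69  70  61  86 207 195 191 191]
 [191 191 196 205 183  38  54  73  67  61  60  86 207 193 192 191]
 [191 190 192 200 178  40  54  47  69  93  74 135 209 195 192 190]
 [192 192 191 197 170  40  59  62 110 109 107  67 171 201 194 194]
 [192 192 191 194 203 176  49  58 111  97  97  71  89 210 207 208]
 [191 192 193 194 199 209 149  39  55  87  86  49 175 138 103  78]
 [194 196 199 203 209 218 200  78  65  34  40  63  86  72  83 104]
 [211 212 170 127  69  75  90  69  69  60  84  79 102 174 200  75]
 [ 74  80  75  69 117 113  22  48 123 169 212  20 194 188 195  44]
 [ 96  64 162  96 215 193 198  18 195 187 190   6 191 187 199  59]]
```

```bash
python3 - <<'E'
from h import *
T0=np.load("top0.npz");S0=np.load("scene0.npz")
T={"t0":T0["im"].astype(float),"m1":np.load("m1.npz")["t"],"m3":np.load("m3.npz")["t"]}
S={"t0":S0["im"].astype(float),"m1":np.load("m1.npz")["s"],"m3":np.load("m3.npz")["s"]}
def fit(P):
    P=np.array(P); k=np.ones(len(P),bool)
    for _ in range(4):
        a=np.polyfit(P[k,1],P[k,0],1);r=P[:,0]-np.polyval(a,P[:,1]);k=abs(r)<2.5*r[k].std()+.05
    return a,r[k].std(),k.sum()
def line(a,rows,z,K,E):
    p,q=[onplane(np.polyval(a,r),r,z,K,E) for r in rows]
    d=q-p; sl=d[1]/d[0]; return np.degrees(np.arctan(sl)),1000*(p[1]+sl*(.662-p[0]))
for n,c in(("t0",302),("m1",297),("m3",298)):
    g=T[n].mean(2);P=[]
    for v in range(169,194):
        w=np.clip(186-g[v,c-1:c+4],0,None)
        if w.sum()>20:P.append(((w*np.arange(c-1,c+4)).sum()/w.sum(),v))
    a,sd,k=fit(P);print(n,"top right side strip: yaw,y@x=.662",np.round(line(a,(170,192),.06,T0["K"],T0["E"]),2),sd.round(2),k)
    # scene edges, subpixel: right edge plate(155)->bed(200) and left dark(45)->plate(155)
    g=S[n].mean(2);L=[];R=[]
    c0={"t0":360.5,"m1":369.5,"m3":366.9}[n]
    for v in range(208,242):
        u0=c0-(241-v)*.40
        seg=np.arange(int(u0)-11,int(u0)+6);x=g[v,seg]
        d=[i for i in range(len(x)-1) if x[i]<90 and x[i+1]>100]
        if d:
            i=d[-1];L.append((seg[i]+(100-x[i])/(x[i+1]-x[i]),v))
            e=[j for j in range(i+2,len(x)-1) if x[j]<176<=x[j+1]]
            if e:j=e[0];R.append((seg[j]+(176-x[j])/(x[j+1]-x[j]),v))
    for nm,P in(("L",L),("R",R)):
        if len(P)>5:a,sd,k=fit(P);print("  scene",nm,np.round(line(a,(210,240),.067,S0["K"],S0["E"]),2),sd.round(2),k)
E
```

```text
t0 top right side strip: yaw,y@x=.662 [ 2.73 70.45] 0.16 25
  scene L [ 1.74 69.63] 0.17 34
  scene R [ 1.27 83.17] 0.31 34
m1 top right side strip: yaw,y@x=.662 [ 2.74 90.8 ] 0.17 21
  scene L [ 1.73 89.63] 0.16 33
  scene R [  1.58 103.51] 0.39 33
m3 top right side strip: yaw,y@x=.662 [ 0.34 83.87] 0.01 25
  scene L [ 1.65 85.03] 0.17 34
  scene R [ 1.9  99.44] 0.37 34
```

```bash
python3 - <<'E'
from h import *
np.set_printoptions(linewidth=220)
m=np.load("m3.npz")
print("scene rows 252-272 cols 361-381");print(m["s"].mean(2)[252:273,361:382].round().astype(int))
print("top rows 147-163 cols 289-303");print(m["t"].mean(2)[147:163,289:304].round().astype(int))
S0=np.load("scene0.npz");T0=np.load("top0.npz");K,E=S0["K"],S0["E"]
yaw=np.radians(1.7);ex=np.array([np.cos(yaw),np.sin(yaw),0]);ey=np.array([-np.sin(yaw),np.cos(yaw),0])
# scene-frame tip if aligned: plate centre line y=92.08@x=.662
b=np.array([.662,.09208,0])
for z in(.053,.06,.07):
  for h in(-10,0,10): print(z,h,[proj(b+ex*d+ey*h/1000+[0,0,z],K,E).round(1).tolist() for d in(-.01,0,.01,.02,.03)])
E
```

```text
scene rows 252-272 cols 361-381
[[ 87  88  63  66  66  54  98 198 131 210 194 197  29 192 183 179 180 183 150 156 168]
 [ 75  82 119 180  81 109  67 107  29 202 190 192  61 192 183 179 181 184 190 152 161]
 [ 20 200 193 203  45  70  70  72  62  96 142 194 152  86 187 181 178 177 182 144 151]
 [  7 194 193 206  60  68  72  69  62  38 142 186 184 127 182 178 174 176 178 140 144]
 [190 106 198  42  38  60  65  76  87 170 171 158 182 125 178 176 176 177 180 184 184]
 [184 180 189 138 183 180 165 165 161 159 156 154 186 182 183 180 180 178 179 181 181]
 [178 176 184  95 157 158 157 157 156 157 154 153 135 182 181 181 183 186 186 188 187]
 [176 180 187  76 139 158 156 156 156 156 156 154 171 190 188 187 186 187 190 196 200]
 [180 180 186 194  56 171 155 152 150 151 150 149 155 195 194 199 205 212 138  94  64]
 [183 184 188 200  81 155 149 168 169 152 154 157 178 114  93  69  79  80  78  81  81]
 [187 186 191 201  88 140 198 195 219 182 171 179 168  72  80  82  81  82  84  82  83]
 [203 205 202 123  92  76 165 119  90  59  58  64  65  74  83  83  80  79  80  80  79]
 [ 69  79  82  80  72  5
[... 1902 characters left out ...]
4.5, 245.4], [365.6, 248.7], [366.8, 252.1], [368.0, 255.6], [369.2, 259.1]]
0.053 10 [[368.4, 244.6], [369.6, 248.0], [370.8, 251.4], [372.0, 254.8], [373.2, 258.3]]
0.06 -10 [[360.8, 244.5], [361.9, 247.9], [363.0, 251.3], [364.2, 254.8], [365.4, 258.3]]
0.06 0 [[364.7, 243.8], [365.9, 247.1], [367.0, 250.6], [368.2, 254.0], [369.4, 257.5]]
0.06 10 [[368.6, 243.0], [369.8, 246.4], [371.0, 249.8], [372.2, 253.2], [373.5, 256.7]]
0.07 -10 [[361.0, 242.2], [362.2, 245.6], [363.3, 249.1], [364.5, 252.5], [365.7, 256.1]]
0.07 0 [[365.0, 241.5], [366.2, 244.9], [367.4, 248.3], [368.6, 251.8], [369.8, 255.3]]
0.07 10 [[369.0, 240.7], [370.2, 244.1], [371.4, 247.5], [372.6, 251.0], [373.9, 254.5]]
```

```bash
python3 - <<'E'
from h import *
S0=np.load("scene0.npz");T0=np.load("top0.npz");K,E=S0["K"],S0["E"];k,e=T0["K"],T0["E"]
print("plate end x: top",onplane(295.7,165.4,.067,k,e)[:2],"scene",onplane(365,243.6,.067,K,E)[:2])
for z in(.053,.056,.059,.062,.065):
    print(z,"front edge x top",onplane(295.8,156.79,z,k,e)[:2].round(4),"scene block centre front",onplane(368.3,256.6,z,K,E)[:2].round(4),"scene centre@258.5",1000*onplane(368.95,258.5,z,K,E)[1]-1000*.0297*(onplane(368.95,258.5,z,K,E)[0]-.662))
# inner knob top both
print("back top-cam row151.6 (block/wood edge)",[onplane(295.7,151.5,z,k,e)[:2].round(4).tolist() for z in(.053,.06)],"scene back row 262",[onplane(370.2,262.,z,K,E)[:2].round(4).tolist() for z in(.053,.06)])
E
```

```text
plate end x: top [0.65482773 0.09187974] scene [0.65608527 0.09090939]
0.053 front edge x top [0.6866 0.0925] scene block centre front [0.6849 0.0927] scene centre@258.5 91.97323444873241
0.056 front edge x top [0.6861 0.0923] scene block centre front [0.6866 0.0919] scene centre@258.5 91.2002807286406
0.059 front edge x top [0.6855 0.0921] scene block centre front [0.6884 0.0912] scene centre@258.5 90.42732700854879
0.062 front edge x top [0.685 0.092] scene block centre front [0.6901 0.0905] scene centre@258.5 89.65437328845702
0.065 front edge x top [0.6845 0.0918] scene block centre front [0.6919 0.0898] scene centre@258.5 88.88141956836516
back top-cam row151.6 (block/wood edge) [[0.7048, 0.0929], [0.7035, 0.0925]] scene back row 262 [[0.7002, 0.0932], [0.7042, 0.0915]]
```

The plate edges in the scene camera (14 mm wide, with steps of 20.0 and 4.6 mm, both as predicted) put the pointer about 1.5 mm short of the rider block's centre. The top camera gives 0–1 mm short. I turn the inner knob another +12° (about 1 mm) and look.

arm_command(commands=[0,0,0,0,0,5,1,0,0,0,0,0,10,1,0,0,0,0,0,12,1,0,0,0,0,0,12,1,0,0,0,0,0,12,1])

```text
time: 8.6
eef_pos: [0.4667, -0.0388, 0.103]
eef_rot: [[0.532, 0.847, 0.002], [0.847, -0.532, 0.0], [0.001, 0.002, -1.0]]
contact_force: [-0.2, -1.5, 4.0]
finger_gap: 0.0311
```

```bash
python3 - <<'E'
from h import *
np.set_printoptions(linewidth=220)
go(.467,-.0385,.1025)
t,s=meas("m4",2);S0=np.load("scene0.npz");T0=np.load("top0.npz")
yaw=np.radians(1.7);ey=np.array([-np.sin(yaw),np.cos(yaw)])
g=t.mean(2)
print("pointer y",[round(1000*onplane(cent(g,r,293,301,b),r,.053,T0["K"],T0["E"])[:2]@ey,2) for r,b in((164,179),(165,188))],"rider 72.17 (arrow)")
print(g[161:167,290:302].round().astype(int))
print(s.mean(2)[243:258,359:376].round().astype(int))
A=cv2.resize(s[241:267,354:380].astype(np.uint8),None,fx=22,fy=22,interpolation=cv2.INTER_NEAREST)
ex=np.array([np.cos(yaw),np.sin(yaw),0])
cv2.imwrite("pics/f.png",A[:,:,::-1])
E
```

```text
t 8.6 p [ 0.4667 -0.0388  0.103 ] xang 57.86 tilt [ 2.e-03  2.e-04 -1.e+00] gap 0.0311 F [-0.2 -1.5  4. ] Tz [-0.285  0.066 -0.06 ] j7 0.744
shift tool [0.0004 0.0001 0.0005]
pointer y [np.float64(71.8), np.float64(70.84)] rider 72.17 (arrow)
[[189 183 188 189 156 165 135 136 181 188 158 179]
 [118 115 117 119  98 117 109  98 118 123 103 116]
 [105 104 105 106 100 104 101  93  91 103 106 108]
 [178 179 179 178 153 115  99 112 149 175 180 179]
 [188 188 190 188 160 120 108 110 121 176 190 190]
 [186 186 187 187 176 177 181 178 144 178 190 190]]
[[ 49  41  40 145 168 161 162 147 125 205 196 195 194 195 194 194 194]
 [ 62  37  41  56  86  65  61  60  81 207 197 194 195 195 195 194 194]
 [223  47  43  64  75  72  70  60 126 207 197 195 194 194 194 194 195]
 [218  49  42  70  75  64  62  54 173 207 197 195 195 194 195 194 196]
 [213  63  36  64  59  81  91  75 135 210 198 196 195 196 196 196 197]
 [206 180  40  59  54  93  92  86  97 171 203 198 198 200 203 208 212]
 [200 213 102  48  66 102 103  84  64 181 216 214 214 221 156 112  71]
 [199 208 180  42  28  56  84  74  35 125 114  71  83  81  74 111  46]
 [209 218 227 207  84  66  37  32  74  86  67  98  60 112 123 192 200]
 [100  77  89  70  66  65  64  39  98 198 130 210 194 197  30 190 182]
 [ 81  99  76  72 121 180  82 108  69 108  28 202 190 192  60 192 183]
 [195 212  20 200 194 204  45  69  70  72  63  94 142 193 151  86 188]
 [188 192   6 194 192 205  60  68  72  69  62  37 141 187 184 127 182]
 [186 187 189 106 197  42  36  60  64  75  87 169 171 158 182 124 178]
 [187 183 183 180 189 138 183 180 164 164 162 159 154 155 185 182 183]]
```

View pics/f.png

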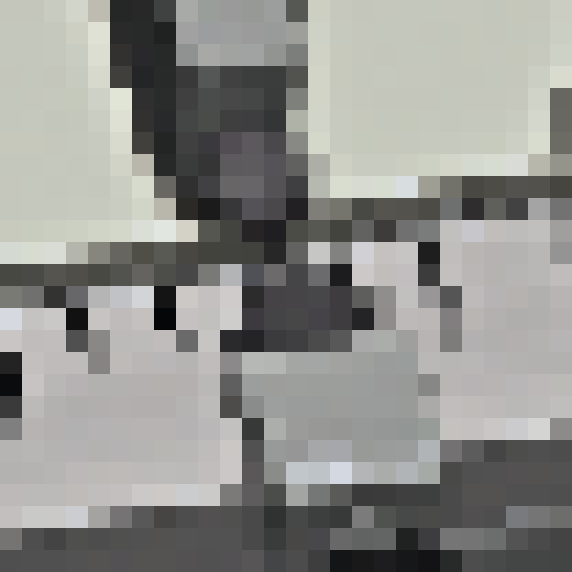

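The nearest-pixel crop shows the pointer's lit tip centred at u≈365.3 (row 250). The rider's centre line, from block and arrow brought to that row, is at 365.3–365.5. The scene plate edge says about 0.4 mm short and the top camera about 0.5 mm over, so they bracket zero. I let go and retreat upward.

arm_command(commands=[0,0,0,0,0,0,0,0,0,0,0,0,0,0,0,0,0,0,0,0,0,0,0,0,0,0,0,0,0,0,0,0,0,0,0])

```text
time: 9.3
eef_pos: [0.4667, -0.0387, 0.1029]
eef_rot: [[0.532, 0.846, 0.002], [0.846, -0.532, 0.0], [0.001, 0.001, -1.0]]
contact_force: [0.1, -0.7, -0.1]
finger_gap: 0.0855
```

arm_command(commands=[0,0,-0.02,0,0,0,0,0,0,-0.05,0,0,0,0,0,0,-0.09,0,0,0,0,0,0,-0.11,0,0,0,0,0,0,-0.11,0,0,0,0,0,0,-0.11,0,0,0,0])

```text
time: 9.9
eef_pos: [0.4663, -0.0388, 0.2129]
eef_rot: [[0.533, 0.846, 0.002], [0.846, -0.533, 0.0], [0.001, 0.002, -1.0]]
contact_force: [-1.8, -0.6, 0.8]
finger_gap: 0.0855
```

```bash
python3 - <<'E'
from h import *
go(.467,-.0385,.2)
t,s=meas("m5",2);m=np.load("m4.npz")
print("pointer region change vs m4: top",abs(t-m["t"])[158:170,290:302].max().round(1),"scene",abs(s-m["s"])[200:262,340:376].max().round(1))
T0=np.load("top0.npz")["im"].astype(float)
print("log/slab change",abs(t-T0)[180:210,215:275].mean().round(2),abs(t-T0)[170:220,375:440].mean().round(2))
A=cv2.resize(s[90:280,150:460].astype(np.uint8),None,fx=2.4,fy=2.4,interpolation=cv2.INTER_CUBIC);cv2.imwrite("pics/g.png",A[:,:,::-1])
E
```

```text
t 9.9 p [ 0.4663 -0.0388  0.2129] xang 57.82 tilt [ 2.2e-03  3.0e-04 -1.0e+00] gap 0.0855 F [-1.8 -0.6  0.8] Tz [-0.028  0.051  0.024] j7 0.803
shift tool [0.0006 0.0004 0.0129]
pointer region change vs m4: top 9.0 scene 22.0
log/slab change 5.18 5.05
```

View pics/g.png

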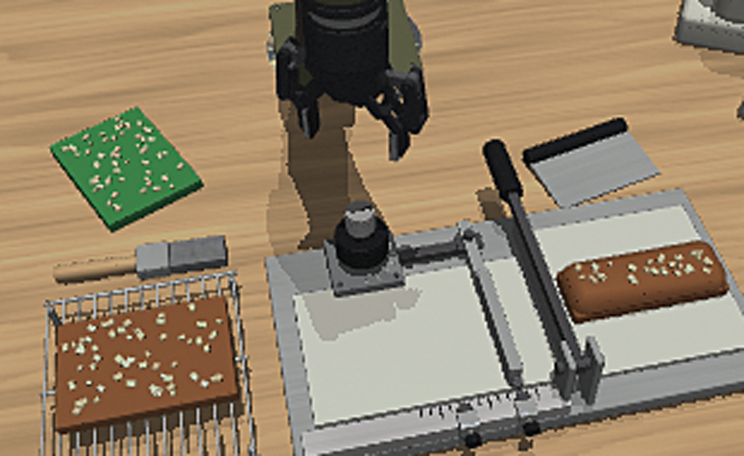

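The arm is clear. The log is on the infeed plate, the slab is on the rack, and the pointer stands at the near rider (crop 518,385). Handing in.

```bash
python3 -c "
from h import *
print(ctrl.finish_job())"
```

```text
the job is handed in; nothing more can be done
None
```

The job is handed in: the back stop is set for the log that lay on the infeed plate, with its pointer at the rider nearer the knife. I could only confirm the alignment to about half a millimetre.

- **Outer knob:** the stop started about 15 mm past that rider, so I turned the knob back two clicks and let it settle. The pointer was then about 4–6 mm short, on the knife side.
- **Inner knob:** I turned it 64° clockwise in two steps, about 5.6 mm of travel. I then let go and lifted the arm clear at about 10 s.
- **Where the checks disagreed:** the last readings bracket zero. The scene camera's plate-edge fit put the pointer about 0.4 mm short, and the top camera's blob centroid put it about 0.5 mm over. Comparing the tips directly in the scene camera gave about 0.
- **After letting go:** I saw no sign that the pointer had moved, and the log and slab looked to be where they started.

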